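# Make up a cheese order to weight on the counter scale

### The job

The order on the scale, so far one orange cheese wheel, is short of weight. Push the blue stop bar at the end of the packing slide fully open, slide cheeses across onto the scale pan one at a time, without lifting them or shoving two along the slide together, until the red needle rests in the green sector with every cheese you used standing wholly on the pan, then push the stop bar fully shut again. Do not shift the wheel, and leave the brine bottle, the brush and the white cheeses alone.

Things in the scene. Friction and masses are not known exactly. Their poses are not given: they have to be found in the camera images.
- scale: White counter scale, 0.3 m wide, with a packing slide bolted to it, fixed to the table; its place and yaw differ from run to run. Origin: on the table under the middle of the pan. z up; +y runs along the slide towards the pan and on to the dial console (y 135 to 300 mm, top at z 99 mm).
- pan_edge (a point): Edge of the flat steel pan facing the slide, on the lane centre line, top face of the empty pan (scale frame x 80, y -135, z 100 mm). The pan covers x -155..145, y -135..135 mm in the scale frame; its other three sides have rims 10 mm high, this one none. It sinks 3.9 mm per kg laid on it.
- slide_end (a point): Middle of the end edge of the level white packing slide, on its top (scale frame x 80, y -143, z 100 mm), 8 mm from the pan. The slide covers x -5..165, y -643..-143 mm; its lane runs along y at x 80 between round guide rails, 10 mm thick, top at z 131 mm, at x 17 and 143 from y -633 to -218 mm.
- dial (a point): Centre of the round white dial, 144 mm across, lying face up at the +y end of the scale (scale frame x -5, y 217.5, z 96 mm). The green sector is painted on it; needle red, 62 mm long from the centre.
- pointer (a joint): Red needle of the dial, rad, 0 with empty pan (needle points along the scale's +y), grows clockwise seen from above, 1.2 rad per kg on the pan. The green sector runs from 1.86 to 2.364 rad (1.55 to 1.97 kg). It needs about 0.5 s to settle, and reads true only when nothing but the pan carries the cheeses.
- stop (a joint): Blue stop bar that slides across the end of the slide, m: 0 = shut (bar across the lane), grows as it is pushed along the scale's +x, out of the lane through its guide block; fully open at the end stop, 0.125. It stays where it is left; 1 to 2 N moves it. Starts shut or up to 8 mm open.
- stop_post (a point): Upright round post (18 mm across, z 137 to 181 mm) on the stop bar, by which it is pushed; point on its axis at z 163 mm. With the bar shut it is at scale-frame x 45, y -157 mm. The bar is 190 mm long, 12 mm thick, z 117 to 137 mm, and reaches 20 mm past the post towards -x. Its guide block (top z 134 mm) is at x 160 to 210 mm.
- cheese_1_mid (a point): One of four like straw-coloured brick cheeses, about 0.38 kg each (weights differ a little), 90 mm (its x, across the lane) by 64 mm (its y, along the lane) by 60 mm high. Point at its centre. They start on the slide in a single file, in any order, about 50 mm (at least 35) clear of one another and of the shut stop bar.
- cheese_2_mid (a point): One of four like straw-coloured brick cheeses, about 0.38 kg each (weights differ a little), 90 mm (its x, across the lane) by 64 mm (its y, along the lane) by 60 mm high. Point at its centre. They start on the slide in a single file, in any order, about 50 mm (at least 35) clear of one another and of the shut stop bar.
- cheese_3_mid (a point): One of four like straw-coloured brick cheeses, about 0.38 kg each (weights differ a little), 90 mm (its x, across the lane) by 64 mm (its y, along the lane) by 60 mm high. Point at its centre. They start on the slide in a single file, in any order, about 50 mm (at least 35) clear of one another and of the shut stop bar.
- cheese_4_mid (a point): One of four like straw-coloured brick cheeses, about 0.38 kg each (weights differ a little), 90 mm (its x, across the lane) by 64 mm (its y, along the lane) by 60 mm high. Point at its centre. They start on the slide in a single file, in any order, about 50 mm (at least 35) clear of one another and of the shut stop bar.
- wheel_mid (a point): Orange cheese wheel, 124 mm across, 70 mm high, standing on the pan beside the lane; its weight, 0.5 to 1.3 kg, differs from run to run. Point at its centre. With it one, two or three brick cheeses are needed.
- brine: White bottle with blue cap, 64 mm across, 170 mm high, standing on the table beyond the slide; leave alone. Origin under its centre.
- brush: Wooden brush, 190 mm long, lying on the table on the robot's side of the slide; leave alone.
- rounds: Two white round cheeses, one on the other, 84 mm across, 60 mm high together, on the table beyond the slide; leave alone. Origin under the centre.
Not all that is in view belongs to the job. Of the things like the part that bears wheel_mid, leave any that is black; of the rest the smaller one is meant. What is shaped like the part that bears cheese_2_mid but turquoise is not meant.

How it is judged:
By the outcome, as a careful person would: the job done as asked, in the order asked, and still so for the second after the job is handed in, with the robot touching nothing.
It also fails if it takes over 72 s, if anything falls off the work surface, if the arm or the gripper's body presses on something with over 40 N, if the wrist force passes 120 N, or if a joint passes its speed limit or range.

### The arm

A 7-joint arm with a two-finger parallel gripper is mounted at the origin on the work surface. World frame = base frame: x ahead of the robot, y to its left, z up, the work surface at z = 0. Lengths are in mm, angles in rad, forces in N, time in s.
With the tool pointing down it reaches from about 400 to 875 mm from the base axis. Payload 4.4 kg.
Tool frame: the origin (TCP) lies midway between the tips of the shut fingers; the grasp point (between the pads) lies 19 mm behind it; z points along the fingers, y is the line along which they close (so a half turn about z gives the same grasp; the last joint's range is limited). The gripper opens to 85 mm and grips with 20 to 120 N. Pads are 22 mm wide; open, the fingers measure 114 mm over their backs; the gripper's body (76 mm by 85 mm) begins 54 mm behind the grasp point. The pads swing forward as they close: fully open they stand 13 mm farther back than shut.
Start: joints at [1.048, 0.628, 0.038, 1.517, -0.027, 0.996, -0.02], TCP at [286.729, -583.356, 231.313] pointing down, gripper open.
Joint ranges: [-3.06, 3.06], [-0.37, 2.12], [-1.25, 1.32], [0.18, 2.47], [-1.1, 4.24], [0.23, 1.98], [-2.94, 2.94]. Speed limits (rad/s): [2.57, 2.57, 3.14, 3.14, 3.14, 3.14, 3.14].

### API

Orientations are given as a rotation vector (axis times angle).
In Python, from workcell import arm, grab_frame gives the robot as it stands.
- The arm moves only by the tool step_arm, never from a script. Its argument "commands" is text: rows parted by semicolons, each of 6 numbers parted by spaces: the shift along the world's x, y, z in units of 0.75 m (1.0 is 0.75 m), then the turn, a rotation vector about the world's x, y, z in units of pi rad (1.0 is pi rad). In form: tx ty tz rx ry rz; .... A call has 1 to 5 rows; each row is the pose to reach, as a shift and turn from the pose commanded when the call began, turning the shorter way round; what a row does not reach only later rows make up. A row lasts 1/10 s, in which the tool goes at most 50 mm and 8.59 degrees, less where a joint would pass 70% of its speed; a pose out of reach is approached as far as the arm can. A call with a number of a shift or a turn outside -1 to 1 is refused whole. A call with a gripper value outside its range is refused whole. "claw" is the closure, from -1 (fully open) to 1 (shut), set as the call begins (left out, the last holds). The fingers move at their own pace and stop on an object; "grip_force" is the grip in N (left out, the last holds). Time passes only in rows, so rows that repeat a pose let the fingers close. It gives the time, the measured TCP pose, the force, the opening and the grip force at its end, in the units of the state.
- arm.get_state(): the state, without advancing time (a new reading comes with each control period).
- grab_frame(name): name is "scene" or "top"; returns a dict with "frame" (480x640x3 uint8, blue, green, red), "mtx" (3x3 intrinsics, pixels), "dist" ([k1, k2, p1, p2, k3] as OpenCV has them; the pictures are not rectified), "R" (3x3) and "t" (3): a world point X has camera coordinates R X + t. Camera axes: x right, y down, z forward; pixel columns grow to the right and rows downward; lengths in mm; the calibration is good to about 2 mm. A picture is of the moment at which its call begins. There is no depth.
- arm.job_done(): hands the job in; it is judged then, once.
The state is a dict: "clock": time; "joints": joint angles; "dq": joint speeds; "effort": joint torques, N m; "eef_pos": TCP position; "tool_rot": TCP orientation; "contact_force": force on the tool from outside, world axes, zero at the start; "wrist_torque": the same for the moment, N m; "finger_gap": finger opening in mm; "gripper_force": force on a finger pad.
Only numpy, scipy, OpenCV 4.12 (cv2) and the standard library are available. Lean on these libraries where they do the work, as an engineer would, in place of code of your own. Each camera call takes 0.05 s, during which the arm holds its last target. There are 200 camera calls.

## Working session

There is one attempt and no reset: what is moved stays moved. The work goes in short steps, Python scripts to look and compute and a tool call to move; the robot and the scene stay as the last step left them, time stands still between calls to the robot, and variables do not carry over. Pictures are saved under pics/ and viewed, at most 10 in all, crops included, and the job is handed in when it is done.

Besides the shell and the picture viewer there is one more tool, called after "Emit:" as name(argument=value, ...) on one line, values as JSON. step_arm: Moves the arm, as the interface text tells. Its arguments: {"type":"object","properties":{"commands":{"type":"string"},"claw":{"type":"number"},"grip_force":{"type":"number"}},"required":["commands"]}

```bash
mkdir -p pics; ls
python3 - <<'E'
from workcell import arm, grab_frame
import cv2,numpy as np
s=arm.get_state();print({k:np.round(v,3).tolist() for k,v in s.items()})
for n in("scene","top"):
    f=grab_frame(n);cv2.imwrite(f"pics/{n}0.png",f["frame"])
    print(n,np.round(f["mtx"],1).tolist(),f["dist"],np.round(-np.array(f["R"]).T@f["t"]),np.round(f["R"],3).tolist())
E
```

```text
pics
{'clock': 0.0, 'joints': [1.048, 0.629, 0.038, 1.518, -0.027, 0.996, -0.02], 'dq': [0.0, -0.001, -0.002, -0.0, -0.0, -0.001, 0.0], 'effort': [-0.0, -56.339, 1.226, -19.344, 0.011, 0.011, -0.0], 'eef_pos': [286.432, -582.792, 230.397], 'tool_rot': [-3.058, -0.711, 0.001], 'contact_force': [0.546, 0.783, -0.23], 'wrist_torque': [-0.041, -0.046, 0.045], 'gripper_force': 0.0, 'finger_gap': 85.645}
scene [[472.2, 0.0, 318.4], [0.0, 472.2, 237.2], [0.0, 0.0, 1.0]] [-0.01119645  0.          0.          0.          0.        ] [1050.  511. 1121.] [[-0.633, 0.774, 0.0], [0.619, 0.506, -0.601], [-0.465, -0.38, -0.799]]
top [[529.1, 0.0, 329.6], [0.0, 529.1, 238.6], [0.0, 0.0, 1.0]] [-0.11211719  0.          0.          0.          0.        ] [ 297.   20. 1234.] [[-0.018, -1.0, 0.004], [-0.984, 0.017, -0.178], [0.178, -0.007, -0.984]]
```

View pics/scene0.png

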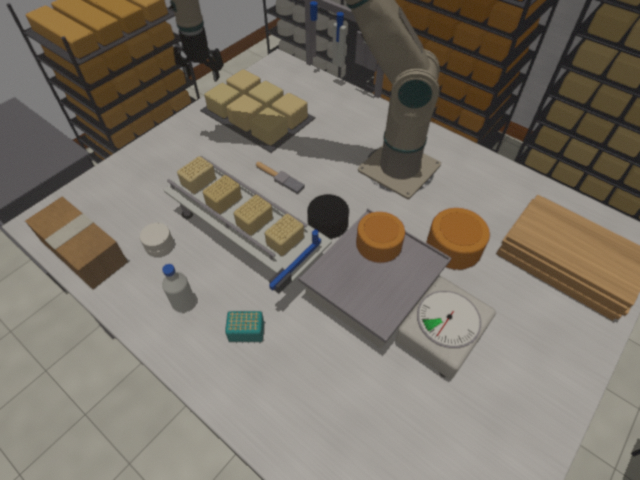

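View pics/top0.png

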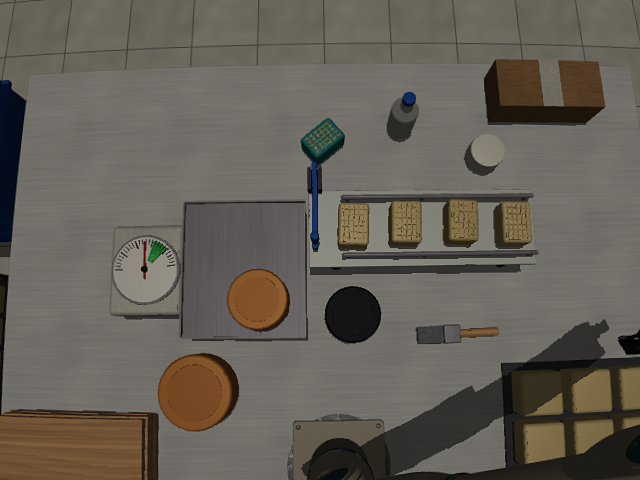

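The top view shows the scale with the dial at (145,268), the pan, and the slide to its right. The blue stop post is at (315,240) and the brick cheeses are at (353,224), (406,222), (461,221) and (515,222).

- **Wheel candidates:** small orange on the pan (258,300), big orange on the table (198,392), black (352,314). The meant one is the small orange on the pan.
- **Brick candidates:** the four straw-coloured ones. The turquoise one at (323,140) is not meant.

```bash
cat > h.py <<'E'
from workcell import arm, grab_frame
import cv2,numpy as np
def ray(f,uv,z):
    p=cv2.undistortPoints(np.array(uv,float).reshape(-1,1,2),np.array(f["mtx"]),np.array(f["dist"])).reshape(-1,2)
    R=np.array(f["R"]);c=-R.T@np.ravel(f["t"]);d=np.c_[p,np.ones(len(p))]@R
    return (c+d*((z-c[2])/d[:,2])[:,None])
def blobs(f,lo,hi,amin=60,box=None):
    h=cv2.cvtColor(f["frame"],cv2.COLOR_BGR2HSV);m=cv2.inRange(h,np.array(lo),np.array(hi))
    c=cv2.findContours(m,cv2.RETR_EXTERNAL,cv2.CHAIN_APPROX_NONE)[0]
    return [k for k in c if cv2.contourArea(k)>amin]
E
python3 - <<'E'
from h import *
f=grab_frame("top");im=f["frame"]
cv2.imwrite("pics/crop1.png",cv2.resize(im[120:360,100:370],None,fx=2.4,fy=2.4,interpolation=cv2.INTER_CUBIC))
h=cv2.cvtColor(im,cv2.COLOR_BGR2HSV)
print("hsv",[h[y,x].tolist() for x,y in((353,224),(406,222),(315,215),(315,239),(145,250),(258,300),(125,270),(240,230),(352,314))])
for nm,lo,hi,z in(("blue",(105,120,50),(130,255,255),137),("cheese",(12,50,90),(30,160,255),160),("orange",(8,150,60),(20,255,255),165),("red",(0,150,80),(6,255,255),96),("green",(50,120,60),(80,255,255),96)):
    for k in blobs(f,lo,hi,20):
        r=cv2.minAreaRect(k)
        b=ray(f,cv2.boxPoints(r),z)
        print(nm,cv2.contourArea(k),np.round(r[0]),np.round(ray(f,[r[0]],z)[0]),"sides",np.round([np.linalg.norm(b[1]-b[0]),np.linalg.norm(b[2]-b[1])]),"ang",np.round(np.degrees(np.arctan2(*(b[1]-b[0])[1::-1])),1)) if r[0][1]<370 else 0
E
```

```text
hsv [[20, 117, 113], [20, 117, 111], [110, 196, 100], [110, 221, 38], [2, 148, 62], [13, 171, 130], [21, 25, 142], [0, 14, 92], [0, 13, 20]]
blue 334.0 [315. 200.] [579.  43. 137.] sides [170.  17.] ang -2.1
blue 107.0 [409.  98.] [ 814. -171.  137.] sides [27. 27.] ang -90.3
cheese 198.0 [480. 332.] [ 295. -288.  160.] sides [81. 14.] ang -91.6
cheese 1113.5 [354. 223.] [524. -37. 160.] sides [61. 85.] ang -90.9
cheese 1049.5 [516. 222.] [ 522. -382.  160.] sides [64. 85.] ang -90.6
cheese 1144.0 [406. 221.] [ 526. -148.  160.] sides [61. 85.] ang -90.8
cheese 1067.5 [464. 219.] [ 529. -268.  160.] sides [86. 62.] ang -3.4
orange 2737.5 [258. 299.] [369. 161. 165.] sides [121. 121.] ang -90.9
green 157.0 [155. 252.] [479. 398.  96.] sides [44. 29.] ang -32.6
```

View pics/crop1.png

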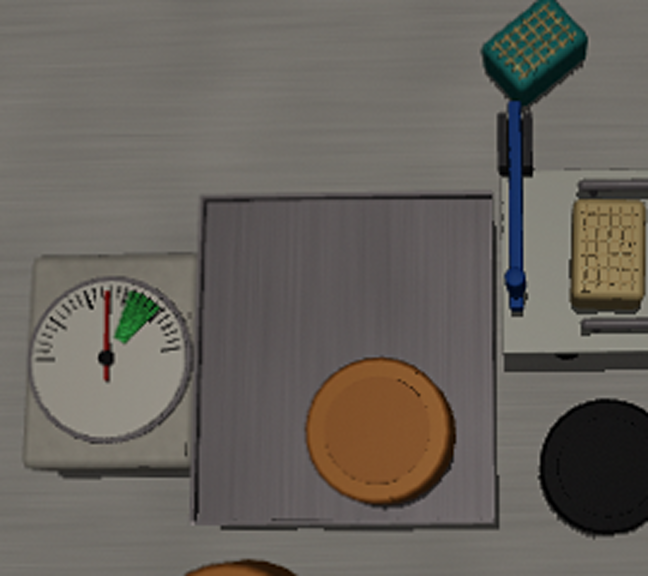

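```bash
cat >> h.py <<'E'
def top_of_mask(): pass
E
python3 - <<'E'
from h import *
f=grab_frame("top")
cr=lambda x,y:(100+(x+.5)/2.4-.5,120+(y+.5)/2.4-.5)
P=[(cr(106,357),-5,217.5,96),(cr(505,352),-5,-143,100),(cr(501,170),165,-143,100),(cr(203,197),145,135,105),(cr(493,195),145,-135,105),(cr(194,523),-155,135,105),((533,195.5),143,-633,131),((533,256),17,-633,131),((342,195.5),143,-218,131),((343,253.5),17,-218,131)]
W=np.array([ray(f,[p[0]],p[3])[0][:2] for p in P]);S=np.array([p[1:3] for p in P],float)
w0,s0=W.mean(0),S.mean(0);U,_,V=np.linalg.svd((S-s0).T@(W-w0));R=(U@V).T
t=w0-R@s0;yaw=np.arctan2(R[1,0],R[0,0]);print("yaw deg",np.degrees(yaw),"det",np.linalg.det(R),"origin",t)
print("resid",np.round(W-(S@R.T+t),1).tolist())
np.save("pose.npy",np.r_[t,yaw])
inv=lambda w:np.round(R.T@(np.array(w[:2])-t),1)
for n,uv,z in(("c1",(354,223),160),("c2",(406,221),160),("c3",(464,219),160),("c4",(516,222),160),("wheel",(258,299),165),("postbase",cr(515,290),140)):
    w=ray(f,[uv],z)[0];print(n,np.round(w,1),"scale",inv(w))
# needle by red mask
fr=f["frame"].astype(int);m=(fr[:,:,2]-np.maximum(fr[:,:,0],fr[:,:,1])>25);m[:,200:]=0;m[:,:100]=0;m[:230]=0;m[310:]=0
v,u=np.nonzero(m);w=ray(f,np.c_[u,v],98)[:,:2];hub=R@[-5,217.5]+t
l=cv2.fitLine(w.astype(np.float32),cv2.DIST_L2,0,.01,.01).ravel();d=R.T@l[:2]
print(len(u),"needle rad",np.arctan2(d[0],d[1]),np.arctan2(d[0],d[1])%np.pi)
for n,x,y in(("post shut",45,-157),("post open",170,-157),("lane -157",80,-157)):print(n,R@[x,y]+t)
E
```

```text
yaw deg -0.5676927910207895 det 0.9999999999999996 origin [446.53170776 201.68967389]
resid [[-0.1, 1.7], [2.1, -3.1], [1.4, 0.4], [-3.0, -2.4], [-3.6, -0.4], [0.5, -5.5], [2.1, -2.5], [-5.8, 8.3], [3.3, 2.1], [3.1, 1.5]]
c1 [523.6 -38.3 160. ] scale [  79.5 -239.2]
c2 [ 526.1 -146.8  160. ] scale [  83.  -347.7]
c3 [ 528.5 -269.4  160. ] scale [  86.7 -470.2]
c4 [ 520.5 -380.7  160. ] scale [  79.7 -581.6]
wheel [369.3 159.6 165. ] scale [-76.8 -42.8]
postbase [491.6  45.  140. ] scale [  46.6 -156.2]
76 needle rad 1.5309934359019894 1.5309934359019894
post shut [489.97395138  44.25152264]
post open [614.96781577  43.01302936]
lane -157 [524.97223341  43.90474452]
```

Emit:
step_arm(commands="0.018 0.06 0 0 0 0.045; 0.036 0.12 0 0 0 0.09; 0.054 0.18 0 0 0 0.135; 0.072 0.24 0 0 0 0.18; 0.09 0.30 0 0 0 0.225", claw=0, grip_force=30)

```text
clock: 0.7
eef_pos: [354.4, -356.5, 231.4]
tool_rot: [2.62, 1.734, 0.0]
contact_force: [-0.4, -0.3, -0.2]
finger_gap: 42.5
gripper_force: 0.0
```

Emit:
step_arm(commands="0.018 0.06 0 0 0 0.04; 0.036 0.12 0 0 0 0.08; 0.054 0.18 0 0 0 0.127; 0.072 0.24 0 0 0 0.127; 0.09 0.30 0 0 0 0.127")

```text
clock: 1.2
eef_pos: [421.9, -131.8, 231.5]
tool_rot: [2.231, 2.212, 0.0]
contact_force: [1.5, 0.1, -0.0]
finger_gap: 42.7
gripper_force: 0.0
```

Emit:
step_arm(commands="0.023 0.06 0 0 0 0; 0.046 0.12 0 0 0 0; 0.069 0.18 0 0 0 0; 0.092 0.238 0 0 0 0; 0.092 0.238 0 0 0 0")

```text
clock: 1.7
eef_pos: [492.9, 53.2, 231.8]
tool_rot: [-2.218, -2.223, -0.01]
contact_force: [-0.7, -0.4, -0.0]
finger_gap: 42.8
gripper_force: 0.0
```

Emit:
step_arm(commands="0 0 0 0 0 0; 0 0 -0.02 0 0 0; 0 0 -0.02 0 0 0")

```text
clock: 2.0
eef_pos: [489.1, 43.0, 215.0]
tool_rot: [-2.232, -2.208, 0.006]
contact_force: [-0.8, -1.0, -0.4]
finger_gap: 42.8
gripper_force: 0.0
```

Run:
```python
from h import *
s=arm.get_state();print(np.round(s["eef_pos"],1))
f=grab_frame("scene");im=f["frame"]
for p in([490.7,45,181],[490.7,45,100]):
    q=cv2.projectPoints(np.array([p],float),cv2.Rodrigues(np.array(f["R"]))[0],np.array(f["t"],float),np.array(f["mtx"]),np.array(f["dist"]))[0].ravel();print(q)
cv2.imwrite("pics/s1.png",cv2.resize(im[150:330,230:430],None,fx=3,fy=3,interpolation=cv2.INTER_CUBIC))
```

```text
[489.1  43.  215. ]
[315.66082141 230.67668707]
[315.79496941 249.35407457]
```

View pics/s1.png

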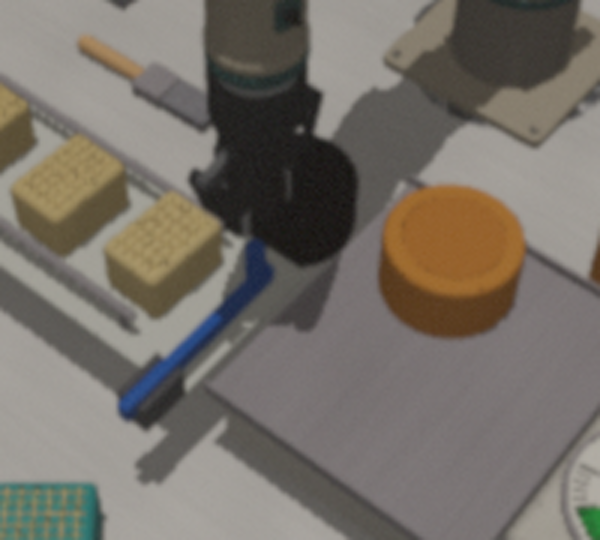

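The post top in the picture is at crop (258,243). I predicted (257,242), so the post position holds, and the fingers straddle it. I descend and push +x.

Emit:
step_arm(commands="0 0 -0.04 0 0 0; 0 0 -0.08 0 0 0; 0 0 -0.08 0 0 0")

```text
clock: 2.35
eef_pos: [488.2, 43.5, 154.1]
tool_rot: [-2.23, -2.208, 0.009]
contact_force: [-1.8, 0.1, 0.6]
finger_gap: 42.6
gripper_force: 0.0
```

Emit:
step_arm(commands="0.02 0 0 0 0 0; 0.05 0 0 0 0 0; 0.08 -0.001 0 0 0 0; 0.11 -0.001 0 0 0 0; 0.14 -0.002 0 0 0 0")

```text
clock: 2.85
eef_pos: [596.1, 43.4, 158.0]
tool_rot: [-2.231, -2.211, 0.0]
contact_force: [-1.3, 2.0, -0.6]
finger_gap: 42.8
gripper_force: 0.8
```

Emit:
step_arm(commands="0.015 0 0 0 0 0; 0.03 0 0 0 0 0; 0.04 0 0 0 0 0; 0.04 0 0 0 0 0")

```text
clock: 3.25
eef_pos: [626.4, 43.1, 157.4]
tool_rot: [2.231, 2.211, 0.001]
contact_force: [-0.1, -0.9, 0.4]
finger_gap: 42.2
gripper_force: 0.0
```

Emit:
step_arm(commands="0.005 0 0 0 0 0; 0.01 0 0 0 0 0; 0.01 0 0 0 0 0; 0.01 0 0 0 0 0")

```text
clock: 3.65
eef_pos: [626.9, 43.2, 156.6]
tool_rot: [-2.225, -2.208, 0.016]
contact_force: [-13.5, -0.1, 11.5]
finger_gap: 43.1
gripper_force: 7.1
```

Emit:
step_arm(commands="-0.02 0 0 0 0 0; -0.02 0 0.04 0 0 0; -0.02 0 0.08 0 0 0")

```text
clock: 3.95
eef_pos: [617.2, 43.3, 216.8]
tool_rot: [-2.23, -2.212, 0.002]
contact_force: [1.4, 1.0, 0.1]
finger_gap: 42.5
gripper_force: 0.0
```

Emit:
step_arm(commands="-0.032 -0.045 0 0 0 0; -0.063 -0.09 0 0 0 0; -0.095 -0.135 0 0 0 0; -0.126 -0.181 0 0 0 0; -0.126 -0.181 0 0 0 0")

```text
clock: 4.45
eef_pos: [519.9, -99.0, 216.6]
tool_rot: [2.24, 2.202, -0.008]
contact_force: [0.5, -0.3, 0.7]
finger_gap: 42.6
gripper_force: 0.0
```

Run:
```python
from h import *
s=arm.get_state();print(np.round(s["eef_pos"],1))
f=grab_frame("scene");im=f["frame"]
P=np.array([[523.6,-92,100],[523.6,-92,160],[615,43,181],[613,-94,131]],float)
print(cv2.projectPoints(P,cv2.Rodrigues(np.array(f["R"]))[0],np.array(f["t"],float),np.array(f["mtx"]),np.array(f["dist"]))[0].reshape(-1,2))
cv2.imwrite("pics/s2.png",cv2.resize(im[140:320,160:360],None,fx=3,fy=3,interpolation=cv2.INTER_CUBIC))
```

```text
[519.9 -99.  216.6]
[[269.4407905  231.07935731]
 [267.55788523 217.13783688]
 [282.04121369 262.00635864]
 [244.41293647 244.49683453]]
```

View pics/s2.png

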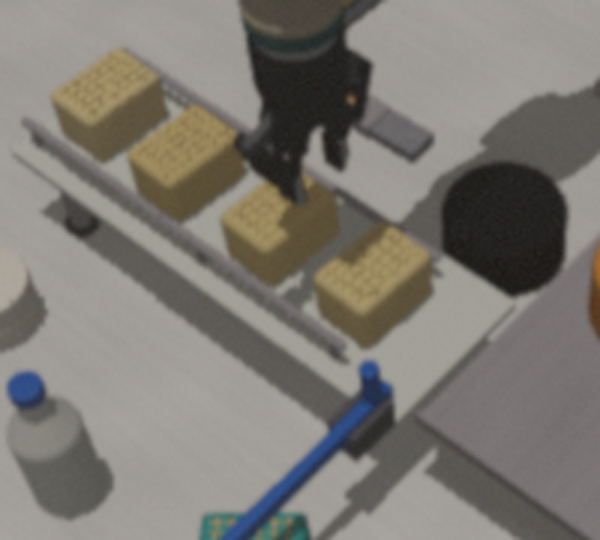

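The blue post is at crop (370,365), full image (283,262). The fully open prediction was (282,262), so the bar is fully open. The gap between cheeses 1 and 2 is centred near full image (269,220), under the fingers' target. Descending.

Emit:
step_arm(commands="0 0.003 0 0 0 0; 0 0.003 0 0 0 0; 0 0.003 -0.03 0 0 0; 0 0.003 -0.06 0 0 0")

```text
clock: 4.9
eef_pos: [525.2, -88.3, 171.4]
tool_rot: [2.227, 2.214, 0.004]
contact_force: [0.6, 0.5, 0.3]
finger_gap: 42.5
gripper_force: 0.0
```

Emit:
step_arm(commands="0 0 -0.025 0 0 0; 0 0 -0.05 0 0 0; 0 0 -0.074 0 0 0; 0 0 -0.074 0 0 0")

```text
clock: 5.3
eef_pos: [522.8, -88.2, 113.8]
tool_rot: [-2.225, -2.213, 0.003]
contact_force: [-0.2, -0.1, 0.2]
finger_gap: 42.7
gripper_force: 0.0
```

Emit:
step_arm(commands="0 0.012 0 0 0 0; 0 0.028 0 0 0 0; 0 0.046 0 0 0 0; 0 0.064 0 0 0 0; 0.001 0.082 0 0 0 0")

```text
clock: 5.8
eef_pos: [524.6, -27.2, 116.5]
tool_rot: [2.229, 2.212, 0.0]
contact_force: [-0.2, -3.9, 1.6]
finger_gap: 42.3
gripper_force: 0.0
```

Emit:
step_arm(commands="0 0.018 0 0 0 0; 0 0.036 0 0 0 0; 0 0.054 0 0 0 0; 0 0.072 0 0 0 0; 0.001 0.088 0 0 0 0")

```text
clock: 6.3
eef_pos: [524.8, 39.3, 115.6]
tool_rot: [-2.229, -2.213, 0.0]
contact_force: [-0.0, -1.3, -0.6]
finger_gap: 42.4
gripper_force: 0.9
```

Emit:
step_arm(commands="0 0.014 0 0 0 0; 0 0.028 0 0 0 0; 0 0.04 0 0 0 0; 0 0.048 0 0 0 0; 0 0.054 0 0 0 0")

```text
clock: 6.8
eef_pos: [525.1, 78.6, 115.8]
tool_rot: [-2.23, -2.212, 0.0]
contact_force: [-0.3, -2.2, -0.3]
finger_gap: 42.6
gripper_force: 0.9
```

Run:
```python
from h import *
s=arm.get_state();print(np.round(s["eef_pos"],1))
f=grab_frame("scene");im=f["frame"]
P=np.array([[524,89,156],[524,153,156],[524,66.7,95]],float)
print(cv2.projectPoints(P,cv2.Rodrigues(np.array(f["R"]))[0],np.array(f["t"],float),np.array(f["mtx"]),np.array(f["dist"]))[0].reshape(-1,2))
cv2.imwrite("pics/s3.png",cv2.resize(im[180:370,250:500],None,fx=3,fy=3,interpolation=cv2.INTER_CUBIC))
```

```text
[525.1  78.6 115.8]
[[320.83803422 253.84586971]
 [341.19260838 267.4719709 ]
 [314.11243053 262.78613259]]
```

View pics/s3.png

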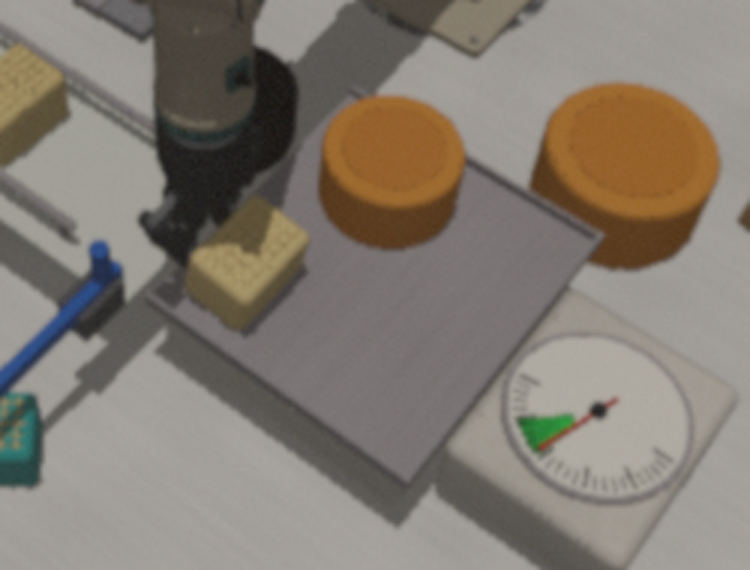

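The cheese is on the pan at crop (248,262), clear of the wheel. The needle lies near the low edge of the green, but the reading may not have settled and the fingers still touch the cheese. I back off and remeasure.

Emit:
step_arm(commands="0 -0.02 0 0 0 0; 0 -0.05 0 0 0 0; 0 -0.05 0.04 0 0 0; 0 -0.05 0.1 0 0 0; 0 -0.05 0.133 0 0 0")

```text
clock: 7.35
eef_pos: [526.5, 39.3, 218.4]
tool_rot: [2.231, 2.208, 0.005]
contact_force: [1.3, 0.3, -0.2]
finger_gap: 42.7
gripper_force: 0.0
```

Emit:
step_arm(commands="0.01 0 0 0 0 0; 0.05 0.004 0 0 0 0; 0.1 0.004 0 0 0 0; 0.12 0.004 0 0 0 0; 0.12 0.004 0 0 0 0")

```text
clock: 7.85
eef_pos: [617.0, 42.2, 214.1]
tool_rot: [2.233, 2.21, 0.0]
contact_force: [-0.3, -0.1, 0.3]
finger_gap: 42.6
gripper_force: 0.0
```

Run:
```python
from h import *
s=arm.get_state();print(np.round(s["eef_pos"],1),s["clock"])
x,y,yaw=np.load("pose.npy");R=np.array([[np.cos(yaw),-np.sin(yaw)],[np.sin(yaw),np.cos(yaw)]]);t=np.array([x,y])
for n in("top","scene"):
    f=grab_frame(n);fr=f["frame"].astype(int);hub=R@[-5,217.5]+t
    H=cv2.projectPoints(np.array([[*hub,98.]]),cv2.Rodrigues(np.array(f["R"]))[0],np.array(f["t"],float),np.array(f["mtx"]),np.array(f["dist"]))[0].ravel()
    v,u=np.nonzero(fr[:,:,2]-np.maximum(fr[:,:,0],fr[:,:,1])>25);k=np.hypot(u-H[0],v-H[1])<40;u,v=u[k],v[k]
    w=ray(f,np.c_[u,v],98)[:,:2];l=cv2.fitLine(w.astype(np.float32),cv2.DIST_L2,0,.01,.01).ravel();d=R.T@l[:2]
    print(n,"needle",len(u),np.arctan2(d[0],d[1])%np.pi,"hub",H)
    h=cv2.cvtColor(f["frame"],cv2.COLOR_BGR2HSV);v,u=np.nonzero(cv2.inRange(h,(50,120,40),(80,255,255)));k=np.hypot(u-H[0],v-H[1])<40
    g=(ray(f,np.c_[u[k],v[k]],96)[:,:2]-hub)@R;a=np.arctan2(g[:,0],g[:,1]);rr=np.hypot(*g.T);print(" green",np.percentile(a[rr>35],[1,5,95,99]))
    for k in blobs(f,(12,50,90),(30,160,255),150):
        r=cv2.minAreaRect(k);w=ray(f,[r[0]],155)[0]
        if 400<w[0]<620:
            q=(ray(f,cv2.boxPoints(r),155)[:,:2]-t)@R;print(" cheese",np.round(R.T@(w[:2]-t)),np.round(q).tolist() if w[1]>50 else "")
    print(" wheel",[np.round(R.T@(ray(f,[cv2.minAreaRect(k)[0]],163)[0][:2]-t)) for k in blobs(f,(8,150,60),(20,255,255),800)])
    if n=="top":cv2.imwrite("pics/t4.png",cv2.resize(f["frame"][180:340,100:340],None,fx=3,fy=3,interpolation=cv2.INTER_CUBIC))
```

```text
[617.   42.2 214.1] 7.85
top needle 65 1.9694179532042235 hub [144.31797556 268.29016464]
 green [1.86488475 1.90067101 2.36853809 2.37786794]
 cheese [ 77. -82.] [[121.0, -51.0], [120.0, -112.0], [35.0, -113.0], [35.0, -52.0]]
 cheese [  81. -585.] 
 cheese [  88. -375.] 
 cheese [  87. -470.] 
 wheel [array([-262.,   82.]), array([-77., -42.])]
scene needle 44 1.9660805178353087 hub [448.32185625 317.7614773 ]
 green [1.92681636 2.06734133 2.35303969 2.36147004]
 cheese [ 92. -70.] [[141.0, -111.0], [24.0, -112.0], [42.0, -28.0], [155.0, -31.0]]
 cheese [ 109. -344.] 
 cheese [  93. -506.] 
 wheel [array([-55., -26.]), array([-185.,  126.]), array([  -77., -1069.]), array([-862., -256.]), array([ -128., -1217.]), array([-1256.,  -399.]), array([-1039.,  -385.]), array([ -274., -1530.])]
```

View pics/t4.png

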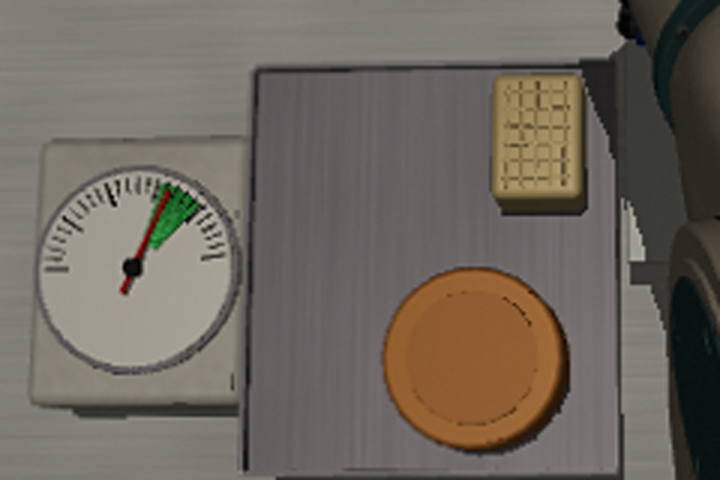

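The needle reads 1.97 rad from both cameras, inside the green. The cheese spans scale x 35..120 and y -112..-51, so it is wholly on the pan, and the wheel is unmoved at (-77,-42). One brick is enough, so now I shut the bar.

Emit:
step_arm(commands="0 0 0 0 0 0; 0 0 -0.04 0 0 0; 0 0 -0.078 0 0 0; 0 0 -0.078 0 0 0")

```text
clock: 8.35
eef_pos: [611.4, 42.9, 153.8]
tool_rot: [-2.227, -2.209, 0.01]
contact_force: [-1.2, -1.0, -0.4]
finger_gap: 42.6
gripper_force: 0.0
```

Emit:
step_arm(commands="-0.02 0 0 0 0 0; -0.05 0 0 0 0 0; -0.08 0.001 0 0 0 0; -0.11 0.001 0 0 0 0; -0.14 0.002 0 0 0 0")

```text
clock: 8.85
eef_pos: [510.5, 44.8, 158.7]
tool_rot: [2.229, 2.21, 0.004]
contact_force: [1.6, -1.1, -0.8]
finger_gap: 43.1
gripper_force: 0.8
```

Emit:
step_arm(commands="-0.015 0 0 0 0 0; -0.03 0 0 0 0 0; -0.04 0 0 0 0 0; -0.04 0 0 0 0 0")

```text
clock: 9.25
eef_pos: [479.6, 45.3, 157.4]
tool_rot: [-2.23, -2.213, 0.0]
contact_force: [0.5, 0.2, -0.3]
finger_gap: 42.7
gripper_force: 0.0
```

Emit:
step_arm(commands="-0.005 0 0 0 0 0; -0.01 0 0 0 0 0; -0.01 0 0 0 0 0; -0.01 0 0 0 0 0")

```text
clock: 9.65
eef_pos: [476.8, 45.5, 157.4]
tool_rot: [2.228, 2.209, 0.01]
contact_force: [7.5, -0.9, -4.2]
finger_gap: 42.7
gripper_force: 3.9
```

Force of 7.5 N is well over what moves the bar. The travel of 150.1 mm equals 125 plus 25 of finger play, so the bar is fully shut. Releasing and retreating.

Emit:
step_arm(commands="0.022 0 0 0 0 0; 0.022 0 0 0 0 0; 0.022 0 0.04 0 0 0; 0.022 0 0.1 0 0 0; 0.022 0 0.16 0 0 0")

```text
clock: 10.15
eef_pos: [487.5, 45.2, 277.5]
tool_rot: [-2.228, -2.211, 0.004]
contact_force: [2.0, 0.5, 0.2]
finger_gap: 42.3
gripper_force: 0.0
```

Emit:
step_arm(commands="-0.01 -0.06 0 0 0 0; -0.02 -0.12 0 0 0 0; -0.03 -0.18 0 0 0 0; -0.04 -0.24 0 0 0 0; -0.05 -0.30 0 0 0 0")

```text
clock: 10.65
eef_pos: [450.2, -181.0, 276.8]
tool_rot: [-2.229, -2.212, 0.001]
contact_force: [1.4, -0.4, 0.1]
finger_gap: 42.8
gripper_force: 0.0
```

Emit:
step_arm(commands="0 -0.06 0 0 0 0; 0 -0.12 0 0 0 0; 0 -0.16 0 0 0 0; 0 -0.16 0 0 0 0; 0 -0.16 0 0 0 0")

```text
clock: 11.15
eef_pos: [450.8, -299.4, 276.3]
tool_rot: [-2.23, -2.209, -0.0]
contact_force: [0.1, 1.0, 0.7]
finger_gap: 42.7
gripper_force: 0.0
```

Run:
```python
from h import *
s=arm.get_state();print(np.round(s["eef_pos"],1),s["clock"],np.round(s["contact_force"],1))
f=grab_frame("top");cv2.imwrite("pics/t5.png",cv2.resize(f["frame"][100:350,100:560],None,fx=1.7,fy=1.7,interpolation=cv2.INTER_CUBIC))
```

```text
[ 450.8 -299.4  276.3] 11.15 [0.1 1.  0.7]
```

View pics/t5.png

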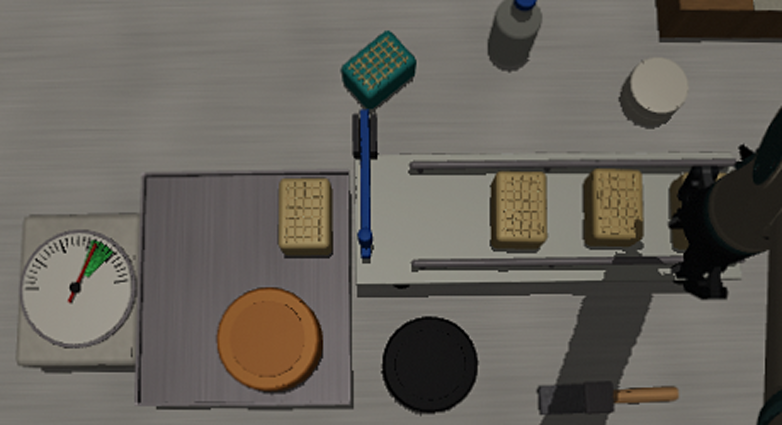

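The bar is shut with its post at crop (365,238), the brick stands wholly on the pan at (305,217), and the needle is in the green at (95,245). Everything else is unmoved and the arm is clear.

```bash
python3 -c "
from workcell import arm
print(arm.job_done())"
```

```text
the job is handed in; nothing more can be done
None
```

The job is handed in: one brick cheese was slid onto the pan, the needle rests in the green at about 1.97 rad, and the stop bar is fully shut again, at 11.2 s on the robot's clock.

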